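# Slide the fixture plate out to its line and hold it from tipping

### The job

Pull the red-handled stop pin up out of its brass socket at the end of the aluminium riser and stand it in the blue pot. Then slide the dark fixture plate straight out over that end of the riser, without lifting it off, until the yellow line across the plate lies right over the riser's top edge. The nose-heavy plate would tip there, so finish while still holding it level with the gripper; do not disturb the other things on the bench.

Things in the scene. Friction and masses are not known exactly. Their poses are not given: they have to be found in the camera images.
- riser: Fixed aluminium riser block, 270 (its x) x 130 (its y) x 60 mm high. Origin at the centre of its underside, z up. Its +x end is the end over which the plate must go out; the brass socket is fixed to the middle of that end.
- riser_edge (a point): Middle of the riser's top edge at its +x end (135 mm from its centre, 60 mm up); axes as the riser's, x pointing outward.
- socket_mouth (a point): Centre of the mouth of the upright brass socket, outer diameter 28 mm, bore 19 mm, 38 mm deep; 18 mm beyond the riser's end, and 10 mm lower than the riser's top, so the plate passes over it.
- stop_pin: Loose steel stop pin, 130 mm long, 14 mm diameter, its upper 45 mm a red grip of 18 mm diameter; about 90 g. It starts standing in the socket, 92 mm of it showing above the mouth, and blocks the plate. Origin at the centre of its foot, z along it up to the grip.
- pin_grip (a point): Point on the pin's axis in the middle of the red grip, 112 mm above its foot.
- pot: Loose heavy round blue pot, empty, outer diameter 72 mm, height 85 mm, wall 4 mm, inner floor 6 mm up; about 0.6 kg. Origin at the centre of its underside. The pin may lean in it.
- plate: Loose dark plate, 220 (its x) x 70 x 10 mm, flat on the riser, 0.5 to 0.8 kg. Origin at the centre of its underside, x towards its nose, which looks out over the riser's +x end (skewed up to 0.12 rad). On the nose an aluminium valve body (42 x 52, 34 mm high), on the tail an orange grip rib. Centre of mass 19 mm from the origin towards the nose: with the line over the edge it tips if let go.
- plate_line (a point): Middle of the yellow line (4 mm wide, across the whole plate), at the plate's underside, 25 mm from the plate's origin towards the tail; axes as the plate's.
- plate_rib (a point): Middle of the top face of the orange grip rib on the plate's tail: 36 mm along the plate, 14 mm thick across it, standing 42 mm above the plate's upper face; 85 mm from the plate's origin towards the tail. Axes as the plate's.
- plate_nose (a point): Middle of the plate's front edge, at its underside, 110 mm from the plate's origin.
- manifold_tall: Bystander: steel valve block 60 x 70 x 130 mm high, origin at the centre of its underside.
- manifold_low: Bystander: steel valve block 60 x 70 x 80 mm high, origin at the centre of its underside.
- spool_a: Bystander: black grooved valve spool standing on end, diameter 26, height 110 mm, origin at the centre of its underside.
- spool_b: Bystander: second such valve spool.
- jar: Bystander: amber jar with steel cap, diameter 66, height 95 mm, origin at the centre of its underside.
- wrench: Bystander: wrench lying flat on the bench near the robot.
There are look-alikes about, which are no part of the job. Of the things like the stop_pin, leave any that is green, orange or pink; of the rest the smaller one is meant.

How it is judged:
On the way, in this order (a step that is already met when the one before it is completed fails the run):
1. the stop pin is drawn up out of its socket in the gripper (z of stop_pin in the frame of socket_mouth above 0.003 m and contact force between the fingers and stop_pin above 1 N), for 0.1 s.
2. the stop pin stands in the pot, let go, and the plate has not yet gone out over the edge (horizontal distance between stop_pin and pot below 0.034 m and z of stop_pin in the frame of pot between -0.005 and 0.03 m and angle between stop_pin's own z axis and vertical below 0.8 rad and angle between pot's own z axis and vertical below 0.15 rad and contact force between the fingers and stop_pin below 0.2 N and linear speed of stop_pin below 0.05 m/s and x of plate_nose in the frame of riser_edge below 0.03 m), for 0.2 s.
At the end, for the whole second after the job is handed in: The plate is on the riser, level (0.04 rad), straight (0.09 rad) and at rest, its yellow line within 6 mm of the riser's outer top edge, nose outward, held by the fingers and carried by nothing else but the riser. The pin stands in the upright pot, let go and at rest (x of plate_line in the frame of riser_edge between -0.006 and 0.006 m and x of plate_nose in the frame of riser_edge above 0.12 m and angle between the x axis of plate and the x axis of riser, either way round below 0.09 rad and angle between plate's own z axis and vertical below 0.04 rad and linear speed of plate below 0.02 m/s and angular speed of plate below 0.1 rad/s and contact force between the fingers and plate above 0.5 N and contact force between plate and riser above 0.3 N and contact force between plate and pot below 0.1 N and contact force between plate and stop_pin below 0.1 N and horizontal distance between stop_pin and pot below 0.034 m and z of stop_pin in the frame of pot between -0.005 and 0.03 m and angle between stop_pin's own z axis and vertical below 0.8 rad and angle between pot's own z axis and vertical below 0.15 rad and contact force between the fingers and stop_pin below 0.2 N and linear speed of stop_pin below 0.05 m/s); the arm keeps its last pose, push and grip.
It fails at once if the plate tips (more than 0.2 rad) (angle between plate's own z axis and vertical above 0.2 rad).
It fails at once if the plate is lifted off the riser (by more than 15 mm) (z of plate in the frame of riser above 0.075 m).
It fails at once if the pot is tipped over (angle between pot's own z axis and vertical above 0.5 rad).
It fails at once if a bystander is moved more than 30 mm or tipped (distance of any of manifold_tall, manifold_low, spool_a, spool_b, jar, wrench from where it was at the start of the episode above 0.03 m or angle between any of manifold_tall, manifold_low, spool_a, spool_b, jar, wrench's own z axis and vertical above 0.4 rad).
It also fails if it takes over 50 s, if anything falls off the work surface, if the arm or the gripper's body presses on something with over 40 N, if the wrist force passes 120 N, or if a joint passes its speed limit or range.

### The arm

A 6-joint arm with a two-finger parallel gripper is mounted at the origin on the work surface. World frame = base frame: x ahead of the robot, y to its left, z up, the work surface at z = 0. Lengths are in m, angles in rad, forces in N, time in s.
With the tool pointing down it reaches from about 0.425 to 1.125 m from the base axis. Payload 14.9 kg.
Tool frame: the origin (TCP) lies at the very end of the fingers, on their centre line; the grasp point (between the pads) lies 19 mm behind it; z points along the fingers, y is the line along which they close (so a half turn about z gives the same grasp; the last joint's range is limited). The gripper opens to 91 mm and grips with 3 to 60 N. Pads are 32 mm wide; open, the fingers measure 118 mm over their backs; the gripper's body (76 mm by 178 mm) begins 60 mm behind the grasp point.
Start: joints at [-1.22, 0.379, 1.734, -0, 1.028, -0.033], TCP at [0.262, -0.649, 0.214] pointing down, gripper open.
Joint ranges: [-2.77, 2.77], [-0.74, 2.19], [0, 2.66], [-1.06, 4.2], [0.31, 2.87], [-3.08, 3.08]. Speed limits (rad/s): [1.89, 1.89, 2.39, 3.14, 3.14, 3.14].

### API

Orientations are given as [roll, pitch, yaw] about the fixed x, y, z axes, in that order (R = Rz(yaw) Ry(pitch) Rx(roll)).
In Python, from rig import bot gives the robot as it stands.
- The arm moves only by the tool advance, called by a JSON object that holds its "name" and its "arguments". Schema: {"type":"object","properties":{"deltas":{"type":"array","items":{"type":"number"},"minItems":6,"maxItems":60},"jaw":{"type":"number"},"squeeze":{"type":"number"},"only":{"type":"string"},"quiet":{"type":"boolean"},"lines":{"type":"string"}},"required":["deltas"],"additionalProperties":false}. deltas is one flat list of numbers that holds 1 to 10 rows one after another, with no inner brackets; each row has 6 numbers: dx, dy, dz in m, then a rotation vector rx, ry, rz in rad; each row is the pose to reach, as a shift and turn from the pose commanded when the call began, along the tool's axes at that moment; what a row does not reach only later rows make up. A row lasts 1/10 s, in which the tool goes at most 0.05 m and 0.15 rad, less where a joint would pass 70% of its speed; a pose out of reach is approached as far as the arm can. jaw is the finger opening in m, set as the call begins (left out keeps the last). The fingers move at their own pace and stop on an object; squeeze is the grip in N (left out, the last holds). Time passes only in rows, so rows that do not move let the fingers close. The tool returns the time, the measured TCP pose, the force, the opening and the grip force at its end. only (a regular expression) keeps the lines of the reply that match it, lines (a string "A,B") keeps lines A to B, and quiet returns only ok. Input that does not fit is refused with a message, and nothing moves.
- bot.sense(): the state, without advancing time (a new reading comes with each control period).
- bot.camera(name): name is "scene" or "side" or "wrist"; returns a dict with "pixels" (384x512x3 uint8, red, green, blue), "camera_matrix" (3x3 intrinsics, pixels), "view" (4x4, takes a point from world to camera coordinates). Camera axes: x right, y down, z forward; pixel columns grow to the right and rows downward; lengths in m; the calibration is good to about 2 mm. A picture is of the moment at which its call begins. There is no depth.
- bot.close_job(): hands the job in; it is judged then, once.
Trained networks look in the newest picture that a camera, given by its name, has taken for a name from the list of things; names that differ only in an ending like _2 or _b are one class to them, and where a whole thing is asked for, a point or a joint stands for the part that bears it (a point fixed in the world has none). Each returns a list of dicts, best first, with "p" (0 to 1); they miss things now and then, are a little off and sometimes report something else, mostly with a low value. They report only what shows in the picture. A call takes as long as a camera call. They do not tell look-alikes from the thing itself.
- bot.trace(camera, query): "pixels" (384x512 bool, what is visible of it).
- bot.place_of(camera, query): "location" ([x, y, z] in m, in the coordinates of the camera as it stood for that picture, good to about 4 mm: a listed point, or the origin of a listed thing).
The state is a dict: "t": time; "joint_pos": joint angles; "qvel": joint speeds; "joint_efforts": joint torques, N m; "ee_pos": TCP position; "orientation": TCP orientation; "wrist_force": force on the tool from outside, world axes, zero at the start; "torque": the same for the moment, N m; "grip_width": finger opening in m; "grasp_force": force on a finger pad.
Only numpy, scipy, OpenCV 4.12 (cv2) and the standard library are available. Lean on these libraries where they do the work, as an engineer would, in place of code of your own. Each camera call takes 0.05 s, during which the arm holds its last target. There are 200 camera calls.

## Working session

There is one attempt and no reset: what is moved stays moved. The work goes in short steps, Python scripts to look and compute and a tool call to move; the robot and the scene stay as the last step left them, time stands still between calls to the robot, and variables do not carry over. Pictures are saved under pics/ and viewed, at most 10 in all, crops included, and the job is handed in when it is done.

```bash
ls; mkdir -p pics
```

Create h.py:
```python
from rig import bot
import numpy as np, cv2
def cam(n,save=None):
    c=bot.camera(n)
    if save: cv2.imwrite('pics/'+save,c["pixels"][:,:,::-1])
    return c
def w(c,p):
    return (np.linalg.inv(c["view"])@np.r_[p,1])[:3]
def px(c,P):
    q=c["camera_matrix"]@(c["view"]@np.r_[P,1])[:3]; return q[:2]/q[2]
def ray(c,u,v,z):
    # point on pixel ray at height z
    T=np.linalg.inv(c["view"]); d=T[:3,:3]@np.linalg.inv(c["camera_matrix"])@[u,v,1]; o=T[:3,3]
    return o+d*(z-o[2])/d[2]
```

Run:
```python
from h import *
np.set_printoptions(precision=3,suppress=True)
ims=[]
for n in ("scene","side"):
    c=cam(n,n+"0.png"); 
    print(n,"campos",np.linalg.inv(c["view"])[:3,3])
    for q in "riser_edge socket_mouth stop_pin pin_grip pot plate_line plate_rib plate_nose plate manifold_tall manifold_low spool_a jar wrench".split():
        print(q,[(round(d["p"],2),w(c,d["location"]).round(3).tolist(),px(c,w(c,d["location"])).round().tolist()) for d in bot.place_of(n,q)[:4]])
```

```text
pics
scene campos [ 1.107 -0.051  0.925]
riser_edge [(0.89, [0.547, 0.078, 0.062], [297.0, 190.0])]
socket_mouth [(0.61, [0.545, 0.089, 0.051], [301.0, 191.0])]
stop_pin [(0.76, [0.425, 0.012, 0.0], [273.0, 168.0]), (0.71, [0.543, 0.091, 0.014], [300.0, 197.0]), (0.67, [0.446, 0.115, 0.002], [305.0, 174.0]), (0.62, [0.701, 0.141, 0.003], [321.0, 247.0])]
pin_grip [(0.79, [0.444, 0.113, 0.154], [311.0, 142.0]), (0.74, [0.701, 0.147, 0.116], [330.0, 229.0]), (0.65, [0.543, 0.093, 0.123], [305.0, 176.0]), (0.64, [0.542, 0.094, 0.015], [301.0, 197.0])]
pot [(0.56, [0.481, 0.379, -0.001], [388.0, 184.0])]
plate_line [(0.89, [0.579, -0.089, 0.061], [240.0, 199.0])]
plate_rib [(0.82, [0.585, -0.152, 0.115], [217.0, 190.0])]
plate_nose [(0.74, [0.568, 0.045, 0.061], [287.0, 196.0])]
plate [(0.64, [0.579, -0.065, 0.06], [249.0, 199.0])]
manifold_tall [(0.75, [0.632, -0.417, 0.0], [128.0, 224.0])]
manifold_low [(0.57, [0.786, 0.077, 0.001], [300.0, 276.0]), (0.3, [0.479, 0.38, -0.0], [389.0, 183.0])]
spool_a [(0.79, [0.759, 0.271, 0.005], [371.0, 266.0]), (0.66, [0.78, -0.028, -0.0], [261.0, 2
[... 723 characters left out ...]
ne [(0.33, [0.46, -0.421, -0.002], [320.0, 169.0])]
plate_rib [(0.81, [0.586, -0.156, 0.112], [264.0, 172.0])]
plate_nose [(0.86, [0.57, 0.04, 0.056], [249.0, 231.0])]
plate [(0.69, [0.573, -0.065, 0.057], [260.0, 206.0])]
manifold_tall [(0.97, [0.631, -0.423, -0.003], [272.0, 163.0]), (0.35, [0.546, 0.072, 0.057], [254.0, 240.0])]
manifold_low [(0.73, [0.788, 0.083, -0.002], [163.0, 243.0])]
spool_a [(0.66, [0.756, 0.276, -0.0], [131.0, 303.0]), (0.62, [0.783, -0.033, -0.004], [185.0, 219.0])]
jar [(0.86, [0.465, -0.42, -0.0], [319.0, 169.0])]
wrench [(0.91, [0.337, 0.204, 0.003], [335.0, 321.0]), (0.52, [0.784, -0.033, -0.004], [184.0, 219.0]), (0.25, [0.567, 0.04, 0.056], [250.0, 231.0])]
```

Run:
```python
import cv2,numpy as np
a=cv2.imread('pics/scene0.png');b=cv2.imread('pics/side0.png')
c=cv2.resize(a[110:310,100:420],(800,500),interpolation=cv2.INTER_CUBIC)
cv2.imwrite('pics/sc.png',c)
cv2.imwrite('pics/si.png',cv2.resize(b[150:390,100:420],(800,600),interpolation=cv2.INTER_CUBIC))
```

```text
(no output)
```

View pics/sc.png

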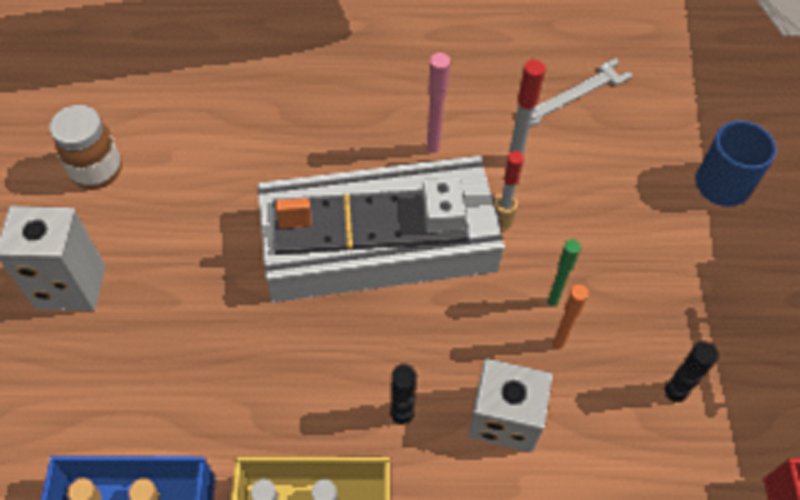

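View pics/si.png

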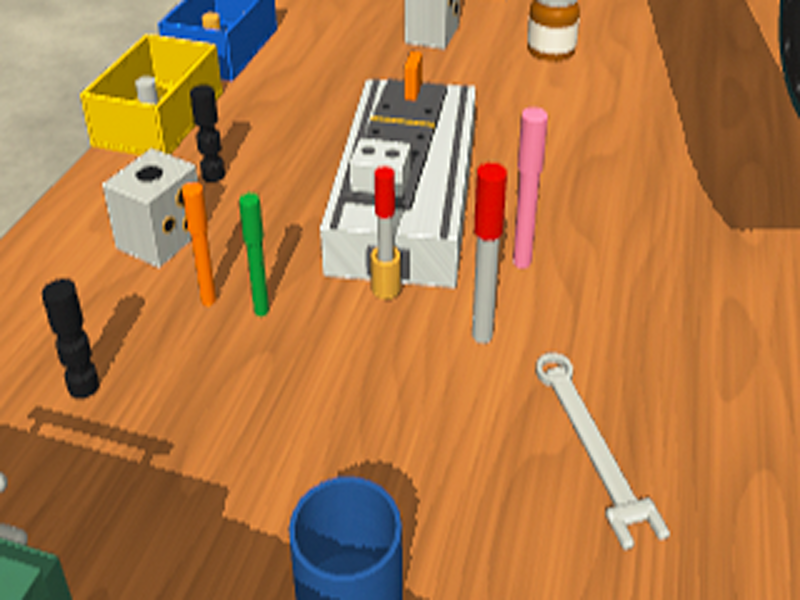

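Add to h.py:
```python
from scipy.spatial.transform import Rotation as R
np.set_printoptions(precision=4,suppress=True)
def go(pos,yaw):
    # delta to tool-down pose whose closing (y) axis has world heading yaw (mod pi)
    s=bot.sense(); R0=R.from_euler('xyz',s["orientation"]); best=None
    for k in (0,np.pi):
        a=yaw+k; y=np.r_[np.cos(a),np.sin(a),0]; z=np.r_[0,0,-1.]; x=np.cross(y,z)
        Rt=R.from_matrix(np.c_[x,y,z]); rv=(R0.inv()*Rt).as_rotvec()
        if best is None or np.linalg.norm(rv)<np.linalg.norm(best): best=rv
    print("t",s["t"],"pos",s["ee_pos"],"rpy",s["orientation"],"q",s["joint_pos"])
    print("delta",R0.inv().apply(np.array(pos)-s["ee_pos"]),best)
```

Run:
```python
from h import *
L={}
for n in ("scene","side"):
    c=cam(n)
    for q in "riser pot plate_line plate_rib plate_nose socket_mouth riser_edge".split():
        for d in bot.place_of(n,q)[:1]: print(n,q,round(d["p"],2),w(c,d["location"]))
go([0.5425,0.091,0.24],np.pi/2+0.1)
s=bot.sense(); print(s["grip_width"],s["wrist_force"])
```

```text
scene riser 0.79 [ 0.5666 -0.0569  0.0018]
scene pot 0.97 [ 0.4757  0.3783 -0.0016]
scene plate_line 0.7 [0.5449 0.0909 0.1222]
scene plate_rib 0.91 [ 0.5833 -0.1521  0.112 ]
scene plate_nose 0.68 [0.5686 0.046  0.0614]
scene socket_mouth 0.61 [0.5469 0.0928 0.0499]
scene riser_edge 0.82 [0.5446 0.0759 0.058 ]
side riser 0.88 [ 0.5664 -0.0573  0.0004]
side pot 0.31 [ 0.7884  0.0808 -0.0022]
side plate_line 0.85 [ 0.5802 -0.0944  0.0644]
side plate_rib 0.64 [ 0.5835 -0.156   0.1098]
side plate_nose 0.65 [ 0.7552  0.2763 -0.0007]
side socket_mouth 0.81 [0.5424 0.0876 0.0484]
side riser_edge 0.65 [0.5439 0.0726 0.0595]
t 2.3 pos [ 0.2621 -0.6491  0.2139] rpy [-3.1415  0.      0.3838] q [-1.2203  0.3789  1.7342 -0.      1.0285 -0.0333]
delta [ 0.5371 -0.5812 -0.0261] [-0.0001  0.      0.2838]
0.09125136880523078 [ 0.3502 -0.2446  0.2948]
```

{"name": "advance", "arguments": {"deltas": [0.537, -0.581, -0.03, 0, 0, 0.21, 0.537, -0.581, -0.03, 0, 0, 0.21, 0.537, -0.581, -0.03, 0, 0, 0.21, 0.537, -0.581, -0.03, 0, 0, 0.21, 0.537, -0.581, -0.03, 0, 0, 0.21, 0.537, -0.581, -0.03, 0, 0, 0.21, 0.537, -0.581, -0.03, 0, 0, 0.21, 0.537, -0.581, -0.03, 0, 0, 0.21, 0.537, -0.581, -0.03, 0, 0, 0.21, 0.537, -0.581, -0.03, 0, 0, 0.21], "jaw": 0.06, "squeeze": 20}}

```text
t: 3.3
ee_pos: [0.4395, -0.18, 0.2333]
orientation: [3.141, -0.001, 0.174]
wrist_force: [0.7, -0.3, 0.4]
grip_width: 0.0602
grasp_force: 0.0
```

Run:
```python
from h import *
go([0.543,0.091,0.24],np.pi/2+0.17)
```

```text
t 3.3 pos [ 0.4395 -0.18    0.2333] rpy [ 3.1411 -0.0007  0.1735] q [-0.4378 -0.0134  2.1666  0.      0.9875  0.9595]
delta [ 0.1487 -0.2491 -0.0067] [ 0.0004 -0.0007  0.0035]
```

{"name": "advance", "arguments": {"deltas": [0.149, -0.249, -0.007, 0, 0, 0, 0.149, -0.249, -0.007, 0, 0, 0, 0.149, -0.249, -0.007, 0, 0, 0, 0.149, -0.249, -0.007, 0, 0, 0, 0.149, -0.249, -0.007, 0, 0, 0, 0.149, -0.249, -0.007, 0, 0, 0, 0.149, -0.249, -0.007, 0, 0, 0, 0.149, -0.249, -0.007, 0, 0, 0]}}

```text
t: 4.1
ee_pos: [0.5428, 0.0898, 0.2397]
orientation: [3.142, 0.0, 0.176]
wrist_force: [0.2, -0.3, -0.5]
grip_width: 0.0595
grasp_force: 0.0
```

Run:
```python
from h import *
c=cam("wrist","w1.png")
for q in "pin_grip socket_mouth riser_edge plate_nose plate_line".split():
    for d in bot.place_of("wrist",q)[:2]: print(q,round(d["p"],2),w(c,d["location"]),px(c,w(c,d["location"])))
go([0.543,0.091,0.107],np.pi/2+0.17)
```

```text
pin_grip 0.97 [0.5474 0.0892 0.1222] [262.199  182.7786]
pin_grip 0.84 [0.642  0.1443 0.1117] [217.3121  60.6185]
riser_edge 0.67 [0.5435 0.0741 0.0607] [275.1346 176.2725]
plate_nose 0.62 [0.5694 0.0412 0.0598] [310.2075 157.743 ]
plate_line 0.62 [ 0.5753 -0.0904  0.0589] [431.3201 173.5237]
t 4.4 pos [0.5427 0.0883 0.24  ] rpy [ 3.1416 -0.0001  0.1725] q [ 0.1189  0.1099  2.0229 -0.      1.0087  1.5171]
delta [ 0.0007 -0.0026  0.133 ] [ 0.     -0.0001  0.0025]
```

View pics/w1.png

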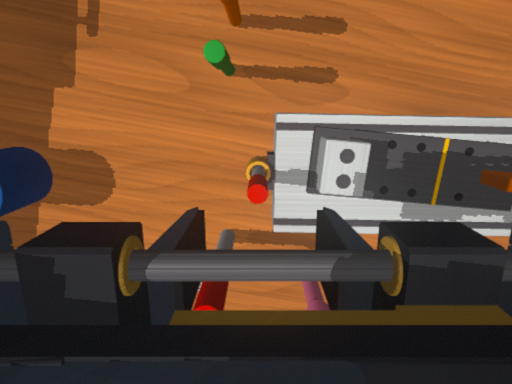

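The wrist view shows the small red pin in its brass socket (top at about (258,193), socket at (258,172)), the larger red look-alike at (205,310), green at (215,52), pink behind (315,295); the small red one in the socket is the one meant.

Run:
```python
from h import *
c=cam("wrist")
print(ray(c,258,193,0.142),ray(c,258,170,0.05))
h=cv2.cvtColor(c["pixels"],cv2.COLOR_RGB2HSV);m=((h[:,:,0]<6)|(h[:,:,0]>174))&(h[:,:,1]>180);m[215:]=0
v,u=np.nonzero(m);print(u.min(),u.max(),v.min(),v.max())
for n in("scene","side"):
  c=cam(n)
  print([w(c,d["location"]) for d in bot.place_of(n,"pin_grip")])
```

```text
[0.5425 0.0905 0.142 ] [0.545  0.0915 0.05  ]
246 265 174 202
[array([0.4284, 0.0125, 0.1463]), array([0.5419, 0.0893, 0.1239]), array([0.7037, 0.1459, 0.1131]), array([0.4451, 0.1154, 0.1561]), array([0.646 , 0.1453, 0.1106])]
[array([0.4422, 0.1156, 0.1529]), array([0.6461, 0.15  , 0.1091]), array([0.4274, 0.0145, 0.1479]), array([0.5402, 0.0905, 0.1211]), array([0.6987, 0.1468, 0.1105])]
```

{"name": "advance", "arguments": {"deltas": [0, -0.002, 0.05, 0, 0, 0, 0, -0.002, 0.09, 0, 0, 0, 0, -0.002, 0.12, 0, 0, 0, 0, -0.002, 0.133, 0, 0, 0, 0, -0.002, 0.133, 0, 0, 0, 0, -0.002, 0.133, 0, 0, 0]}}

```text
t: 5.25
ee_pos: [0.5434, 0.0912, 0.108]
orientation: [3.142, -0.001, 0.174]
wrist_force: [0.9, 0.4, 0.1]
grip_width: 0.0601
grasp_force: 0.0
```

{"name": "advance", "arguments": {"deltas": [0, 0, 0, 0, 0, 0, 0, 0, 0, 0, 0, 0, 0, 0, 0, 0, 0, 0, 0, 0, 0, 0, 0, 0, 0, 0, 0, 0, 0, 0, 0, 0, 0, 0, 0, 0], "jaw": 0, "squeeze": 25}}

```text
t: 5.85
ee_pos: [0.5426, 0.0911, 0.107]
orientation: [-3.142, -0.0, 0.174]
wrist_force: [0.2, -0.1, 2.5]
grip_width: 0.0173
grasp_force: 25.0
```

{"name": "advance", "arguments": {"deltas": [0, 0, -0.015, 0, 0, 0, 0, 0, -0.03, 0, 0, 0, 0, 0, -0.045, 0, 0, 0, 0, 0, -0.06, 0, 0, 0, 0, 0, -0.09, 0, 0, 0, 0, 0, -0.12, 0, 0, 0, 0, 0, -0.14, 0, 0, 0, 0, 0, -0.14, 0, 0, 0]}}

```text
t: 6.65
ee_pos: [0.5441, 0.0913, 0.2508]
orientation: [3.141, -0.006, 0.174]
wrist_force: [0.8, 0.9, -1.2]
grip_width: 0.0174
grasp_force: 25.0
```

Run:
```python
from h import *
for n in("scene","side"):
  c=cam(n,n+"2.png")
  for q in("pin_grip","stop_pin","pot"):print(n,q,[(round(d["p"],2),w(c,d["location"])) for d in bot.place_of(n,q)])
go([0.478,0.379,0.25],np.pi/2+0.17)
```

```text
scene pin_grip [(0.7, array([0.5467, 0.0897, 0.2678])), (0.64, array([ 0.4604, -0.4221,  0.0025])), (0.62, array([0.6495, 0.1442, 0.112 ])), (0.59, array([0.4258, 0.0108, 0.1505])), (0.44, array([0.7026, 0.1449, 0.117 ]))]
scene stop_pin [(0.7, array([0.4268, 0.0095, 0.003 ])), (0.63, array([0.448 , 0.1149, 0.0005])), (0.63, array([ 0.648 ,  0.1448, -0.    ])), (0.55, array([0.544 , 0.0935, 0.157 ])), (0.19, array([ 0.3351,  0.2006, -0.0007]))]
scene pot [(0.59, array([ 0.4775,  0.381 , -0.0008])), (0.23, array([ 0.5775, -0.0892,  0.0592]))]
side pin_grip [(0.79, array([0.5376, 0.0888, 0.2604])), (0.78, array([0.423 , 0.0117, 0.1481])), (0.73, array([0.7002, 0.1451, 0.1104])), (0.6, array([0.6436, 0.1506, 0.1113])), (0.56, array([0.4443, 0.1213, 0.1525])), (0.39, array([0.7548, 0.2728, 0.0015]))]
side stop_pin [(0.83, array([ 0.7003,  0.1494, -0.0004])), (0.67, array([0.4421, 0.1136, 0.0006])), (0.66, array([0.5408, 0.09  , 0.1473])), (0.64, array([ 0.4252,  0.0083, -0.0025])), (0.54, array([ 0.6459,  0.1455, -0.0016]))]
side pot []
t 7.05 pos [0.5422 0.091  0.2461] rpy [-3.1416  0.0014  0.1738] q [ 0.124   0.1029  2.0183 -0.      1.0218  1.521 ]
delta [-0.0134 -0.2947 -0.0039] [-0.      0.0014  0.0038]
```

{"name": "advance", "arguments": {"deltas": [-0.013, -0.295, -0.004, 0, 0, 0, -0.013, -0.295, -0.004, 0, 0, 0, -0.013, -0.295, -0.004, 0, 0, 0, -0.013, -0.295, -0.004, 0, 0, 0, -0.013, -0.295, -0.004, 0, 0, 0, -0.013, -0.295, -0.004, 0, 0, 0, -0.013, -0.295, -0.004, 0, 0, 0, -0.013, -0.295, -0.004, 0, 0, 0, -0.013, -0.295, -0.004, 0, 0, 0]}}

```text
t: 7.95
ee_pos: [0.4787, 0.3785, 0.2504]
orientation: [3.141, 0.001, 0.173]
wrist_force: [0.0, 0.2, -1.2]
grip_width: 0.0174
grasp_force: 25.0
```

Run:
```python
from h import *
for n in("scene","side","wrist"):
  c=cam(n,n+"3.png")
  for q in("stop_pin","pin_grip","pot"):print(n,q,[(round(d["p"],2),w(c,d["location"])) for d in bot.place_of(n,q) if w(c,d["location"])[1]>.25])
a=[cv2.imread(f'pics/{n}3.png') for n in("scene","wrist")]
cv2.imwrite('pics/p3.png',np.hstack([cv2.resize(a[0][80:280,300:500],(400,400)),a[1][:, 50:450]][0:1]+[cv2.resize(a[1],(400,400))]))
go([0.478,0.379,0.105],np.pi/2+0.17)
```

```text
scene stop_pin [(0.67, array([0.4788, 0.3784, 0.1579]))]
scene pin_grip [(0.65, array([0.4805, 0.3768, 0.2654]))]
scene pot [(0.81, array([ 0.4765,  0.3794, -0.003 ]))]
side stop_pin [(0.73, array([0.4783, 0.3782, 0.154 ]))]
side pin_grip []
side pot []
wrist stop_pin [(0.7, array([0.4785, 0.3779, 0.1534]))]
wrist pin_grip [(0.62, array([0.4827, 0.3735, 0.2659]))]
wrist pot [(0.65, array([ 0.4778,  0.3804, -0.0003]))]
t 8.55 pos [0.4787 0.3794 0.2509] rpy [-3.1416 -0.      0.1738] q [0.632  0.1983 1.8973 0.     1.0459 2.029 ]
delta [-0.0008  0.0002  0.1459] [-0.     -0.      0.0038]
```

View pics/p3.png

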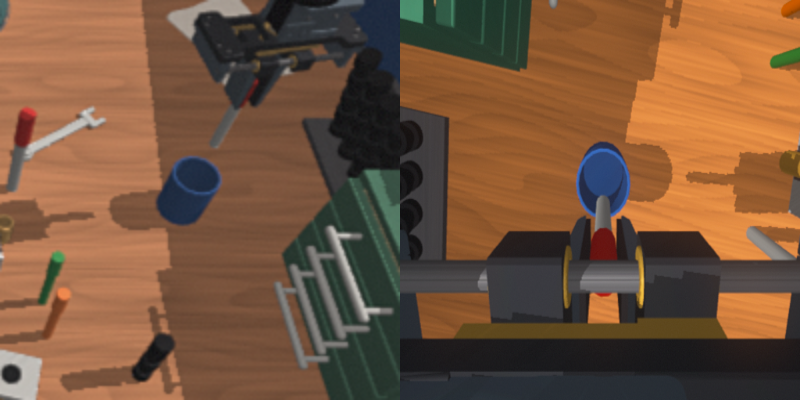

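Run:
```python
from h import *
c=bot.camera("scene")
f=lambda a,b:(300+a/2,80+b/2)
print("plate corner ground",ray(c,*f(303,122),0),"stack bottom-left",ray(c,*f(333,160),.0),"stack left top at .1,.2",ray(c,*f(345,85),.1),ray(c,*f(360,55),.2))
c=bot.camera("wrist")
print("tray right edge ground",ray(c,50*1.28,115*.96,0),ray(c,50*1.28,260*.96,0),ray(c,28*1.28,130*.96,.05),ray(c,28*1.28,130*.96,.15))
```

```text
plate corner ground [0.3014 0.6353 0.    ] stack bottom-left [0.3843 0.6606 0.    ] stack left top at .1,.2 [0.3094 0.6532 0.1   ] [0.3458 0.6102 0.2   ]
tray right edge ground [0.502  0.6286 0.    ] [0.3159 0.6229 0.    ] [0.4864 0.6303 0.05  ] [0.5024 0.566  0.15  ]
```

The view shows the pin hanging upright over the pot; the black tray begins at y≈0.62, clear of the body (y<0.47). Lower.

{"name": "advance", "arguments": {"deltas": [-0.001, 0, 0.04, 0, 0, 0, -0.001, 0, 0.08, 0, 0, 0, -0.001, 0, 0.11, 0, 0, 0, -0.001, 0, 0.13, 0, 0, 0, -0.001, 0, 0.141, 0, 0, 0, -0.001, 0, 0.145, 0, 0, 0, -0.001, 0, 0.145, 0, 0, 0]}}

```text
t: 9.35
ee_pos: [0.4779, 0.3794, 0.1062]
orientation: [-3.141, -0.0, 0.174]
wrist_force: [-0.5, 0.5, -0.4]
grip_width: 0.0178
grasp_force: 25.0
```

{"name": "advance", "arguments": {"deltas": [0, 0, 0, 0, 0, 0, 0, 0, 0, 0, 0, 0, 0, 0, 0, 0, 0, 0, 0, 0, 0, 0, 0, 0], "jaw": 0.05}}

```text
t: 9.75
ee_pos: [0.4779, 0.3794, 0.1064]
orientation: [-3.141, -0.001, 0.174]
wrist_force: [-1.2, 0.6, -1.4]
grip_width: 0.0465
grasp_force: 0.0
```

{"name": "advance", "arguments": {"deltas": [0, 0, 0, 0, 0, 0, 0, 0, -0.02, 0, 0, 0, 0, 0, -0.05, 0, 0, 0, 0, 0, -0.09, 0, 0, 0, 0, 0, -0.13, 0, 0, 0, 0, 0, -0.15, 0, 0, 0, 0, 0, -0.15, 0, 0, 0], "jaw": 0.06}}

```text
t: 10.45
ee_pos: [0.479, 0.3801, 0.2593]
orientation: [-3.139, -0.005, 0.174]
wrist_force: [0.1, 0.8, -0.5]
grip_width: 0.0601
grasp_force: 0.0
```

Run:
```python
from h import *
for n in("scene","side","wrist"):
  c=cam(n,n+"4.png")
  for q in("stop_pin","pin_grip","pot"):print(n,q,[(round(d["p"],2),w(c,d["location"])) for d in bot.place_of(n,q) if w(c,d["location"])[1]>.25])
for n in("scene","side"):
  c=cam(n)
  for q in "riser riser_edge plate_line plate_rib plate_nose plate".split():
    for d in bot.place_of(n,q)[:1]: print(n,q,round(d["p"],2),w(c,d["location"]))
a=[cv2.imread(f'pics/{n}4.png') for n in("scene","wrist")]
cv2.imwrite('pics/p4.png',np.hstack([cv2.resize(a[0][100:250,320:470],(400,400)),cv2.resize(a[1],(400,400))]))
go([0.585,-0.154,0.26],1.649-np.pi/2)
```

```text
scene stop_pin [(0.53, array([0.4793, 0.3813, 0.0083]))]
scene pin_grip [(0.66, array([0.4795, 0.3745, 0.1159]))]
scene pot [(0.74, array([ 0.4808,  0.38  , -0.0015]))]
side stop_pin []
side pin_grip [(0.77, array([0.4729, 0.3786, 0.1166]))]
side pot []
wrist stop_pin [(0.89, array([0.4786, 0.3794, 0.0061]))]
wrist pin_grip [(0.97, array([0.4793, 0.3755, 0.1154]))]
wrist pot [(0.73, array([ 0.4793,  0.3831, -0.001 ]))]
scene riser 0.85 [ 0.5662 -0.0593 -0.0005]
scene riser_edge 0.57 [0.5454 0.0739 0.0622]
scene plate_line 0.79 [ 0.5808 -0.0904  0.0608]
scene plate_rib 0.69 [ 0.5849 -0.1572  0.1145]
scene plate_nose 0.96 [0.5646 0.0442 0.0635]
scene plate 0.83 [ 0.5802 -0.0641  0.0595]
side riser 0.89 [ 0.5662 -0.0553  0.    ]
side riser_edge 0.59 [0.545  0.0754 0.0597]
side plate_line 0.71 [ 0.5806 -0.096   0.0637]
side plate_rib 0.57 [ 0.5843 -0.155   0.1102]
side plate_nose 0.67 [0.5675 0.0399 0.0573]
side plate 0.87 [ 0.5736 -0.0672  0.0559]
t 11.75 pos [0.4777 0.3792 0.2559] rpy [3.1416 0.0001 0.1738] q [0.6328 0.1914 1.8958 0.     1.0544 2.0298]
delta [ 0.0135  0.5437 -0.0041] [-0.      0.0001 -1.4752]
```

View pics/p4.png

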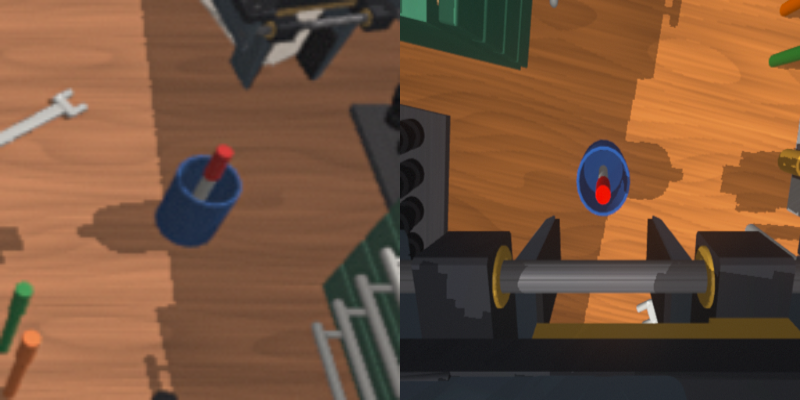

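{"name": "advance", "arguments": {"deltas": [0.0135, 0.544, -0.004, 0, 0, -1.475, 0.0135, 0.544, -0.004, 0, 0, -1.475, 0.0135, 0.544, -0.004, 0, 0, -1.475, 0.0135, 0.544, -0.004, 0, 0, -1.475, 0.0135, 0.544, -0.004, 0, 0, -1.475, 0.0135, 0.544, -0.004, 0, 0, -1.475, 0.0135, 0.544, -0.004, 0, 0, -1.475, 0.0135, 0.544, -0.004, 0, 0, -1.475, 0.0135, 0.544, -0.004, 0, 0, -1.475, 0.0135, 0.544, -0.004, 0, 0, -1.475], "jaw": 0.05}}

```text
t: 12.75
ee_pos: [0.57, -0.0779, 0.2595]
orientation: [3.141, 0.0, 1.573]
wrist_force: [1.1, 0.3, 0.9]
grip_width: 0.0503
grasp_force: 0.0
```

Run:
```python
from h import *
go([0.5845,-0.1555,0.2],1.658-np.pi/2)
```

```text
t 12.75 pos [ 0.57   -0.0779  0.2595] rpy [3.1412 0.     1.5728] q [-0.1764  0.1297  1.9611  0.0001  1.0504 -0.1784]
delta [-0.0776  0.0143  0.0595] [ 0.0004  0.     -0.0852]
```

{"name": "advance", "arguments": {"deltas": [-0.078, 0.014, 0.06, 0, 0, -0.085, -0.078, 0.014, 0.06, 0, 0, -0.085, -0.078, 0.014, 0.06, 0, 0, -0.085, -0.078, 0.014, 0.06, 0, 0, -0.085, -0.078, 0.014, 0.06, 0, 0, -0.085]}}

```text
t: 13.25
ee_pos: [0.584, -0.1534, 0.2001]
orientation: [3.141, 0.0, 1.652]
wrist_force: [0.5, -0.3, -0.2]
grip_width: 0.0499
grasp_force: 0.0
```

Run:
```python
from h import *
c=cam("wrist","w5.png")
for q in "plate_rib plate_line plate_nose riser_edge riser plate".split():
    for d in bot.place_of("wrist",q)[:1]: print(q,round(d["p"],2),w(c,d["location"]),px(c,w(c,d["location"])))
go([0.5845,-0.1555,0.1],1.658-np.pi/2)
```

```text
plate_rib 0.65 [ 0.5816 -0.15    0.108 ] [257.8253 191.4095]
plate_line 0.69 [ 0.5751 -0.0894  0.0576] [256.3356 113.3898]
plate 0.71 [ 0.5786 -0.0693  0.062 ] [262.0814  90.5776]
t 13.6 pos [ 0.5838 -0.1536  0.1998] rpy [3.1409 0.0002 1.6527] q [-0.2959  0.2472  1.9414  0.      0.9522 -0.3778]
delta [-0.0019  0.0004  0.0998] [ 0.0007  0.0002 -0.0053]
```

View pics/w5.png

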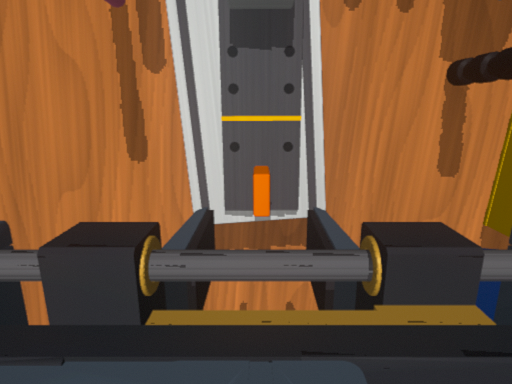

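The view shows the yellow line from (221,118) to (301,118), rib top about (254–270,172–215), riser edges slanting to the left.

Run:
```python
from h import *
c=cam("wrist");im=c["pixels"];h=cv2.cvtColor(im,cv2.COLOR_RGB2HSV)
yl=((h[:,:,0]>19)&(h[:,:,0]<32)&(h[:,:,1]>200)&(h[:,:,2]>150));yl[:100]=0;yl[135:]=0;yl[:,:210]=0;yl[:,310:]=0
v,u=np.nonzero(yl);print("line",u.min(),u.max(),v.min(),v.max())
l=ray(c,u.min(),v[u<u.min()+8].mean(),.07);r=ray(c,u.max()+1,v[u>u.max()-8].mean(),.07)
print(l,r,np.hypot(*(r-l)[:2]),"mid",(l+r)/2,"plate yaw",np.arctan2(r[0]-l[0],-(r[1]-l[1])),)
o=(h[:,:,0]<14)&(h[:,:,1]>200)&(h[:,:,2]>200);o[:160]=0;o[225:]=0;o[:,:240]=0;o[:,285:]=0
v,u=np.nonzero(o);print("rib px",u.min(),u.max(),v.min(),v.max())
for p in [(u.min(),175),(u.max()+1,175),(u.min(),v.max()),(u.max()+1,v.max())]:print(p,ray(c,*p,.112))
# riser outer top edges: right edge
g=cv2.cvtColor(im,cv2.COLOR_RGB2GRAY)
for row in(20,60,100,140,180,200):
    print(row,h[row,160:345:5,1].tolist())
```

```text
line 222 300 116 120
[ 0.5451 -0.0954  0.07  ] [ 0.6144 -0.0897  0.07  ] 0.06947485304345313 mid [ 0.5798 -0.0926  0.07  ] plate yaw 1.6525506826577403
rib px 254 255 214 215
(np.int64(254), 175) [ 0.5772 -0.1361  0.112 ]
(np.int64(256), 175) [ 0.5788 -0.136   0.112 ]
(np.int64(254), np.int64(215)) [ 0.5798 -0.1691  0.112 ]
(np.int64(256), np.int64(215)) [ 0.5814 -0.169   0.112 ]
20 [163, 176, 3, 4, 12, 9, 5, 5, 5, 4, 4, 2, 6, 6, 0, 9, 9, 5, 5, 5, 9, 0, 5, 5, 5, 10, 14, 6, 9, 12, 3, 4, 31, 173, 176, 176, 178]
60 [167, 163, 172, 5, 2, 12, 9, 4, 5, 5, 5, 4, 2, 9, 9, 9, 9, 9, 6, 9, 6, 9, 6, 12, 6, 6, 9, 6, 9, 12, 9, 5, 5, 174, 174, 175, 176]
100 [179, 178, 175, 172, 4, 4, 11, 9, 2, 4, 5, 3, 5, 6, 9, 6, 6, 6, 6, 12, 12, 6, 9, 6, 9, 9, 12, 9, 9, 8, 9, 5, 5, 174, 172, 175, 174]
140 [179, 176, 177, 173, 171, 5, 5, 17, 12, 5, 3, 5, 4, 12, 6, 9, 6, 12, 12, 9, 9, 16, 10, 9, 9, 9, 13, 9, 5, 4, 14, 4, 5, 174, 168, 174, 175]
180 [181, 178, 173, 174, 175, 173, 4, 6, 17, 14, 4, 4, 4, 12, 9, 16, 12, 15, 12, 255, 255, 255, 161, 15, 15, 13, 16, 13, 4, 3, 18, 7, 7, 109, 171, 174, 173]
200 [180, 181, 180, 177, 179, 177, 167, 5, 6, 15, 4, 5, 5, 12, 15, 19, 15, 18, 12, 255, 255, 255, 142, 19, 15, 19, 15, 16, 5, 7, 16, 9, 7, 22, 172, 172, 176]
```

Run:
```python
from h import *
c=cam("wrist");h=cv2.cvtColor(c["pixels"],cv2.COLOR_RGB2HSV)[:,:,1]
A=[];B=[]
for r in range(5,195,5):
    s=np.nonzero(h[r,150:345]<90)[0]+150
    A.append(ray(c,s.min(),r,.06));B.append(ray(c,s.max()+1,r,.06))
for P in(A,B):
    P=np.array(P);k=np.polyfit(P[:,1],P[:,0],1);print("yaw",np.pi/2+np.arctan(-k[0]),"x at y=0",k[1],"resid",np.std(P[:,0]-np.polyval(k,P[:,1])))
for n in("scene","side"):
  c=cam(n);print(px(c,[.545,.075,.06]))
go([0.5847,-0.1524,0.082],1.6526-np.pi/2)
```

```text
yaw 1.7276964966368928 x at y=0 0.491068294552724 resid 0.00025659470302809057
yaw 1.7281023623106158 x at y=0 0.6221777510082819 resid 0.0002599926396378278
[296.5388 189.411 ]
[254.0106 240.1791]
t 13.8 pos [ 0.5837 -0.154   0.1994] rpy [3.1414 0.     1.6521] q [-0.2965  0.2479  1.9414  0.      0.9521 -0.3779]
delta [0.0015 0.0011 0.1174] [ 0.0001  0.     -0.0005]
```

{"name": "advance", "arguments": {"deltas": [0.0015, 0.001, 0.04, 0, 0, 0, 0.0015, 0.001, 0.08, 0, 0, 0, 0.0015, 0.001, 0.11, 0, 0, 0, 0.0015, 0.001, 0.121, 0, 0, 0, 0.0015, 0.001, 0.121, 0, 0, 0, 0.0015, 0.001, 0.121, 0, 0, 0], "jaw": 0.05}}

```text
t: 14.4
ee_pos: [0.5853, -0.1527, 0.0796]
orientation: [3.14, 0.0, 1.652]
wrist_force: [0.6, -0.1, 1.2]
grip_width: 0.0503
grasp_force: 0.0
```

{"name": "advance", "arguments": {"deltas": [0, 0, 0, 0, 0, 0, 0, 0, 0, 0, 0, 0, 0, 0, 0, 0, 0, 0, 0, 0, 0, 0, 0, 0, 0, 0, 0, 0, 0, 0, 0, 0, 0, 0, 0, 0], "jaw": 0, "squeeze": 50}}

```text
t: 15.0
ee_pos: [0.5846, -0.1525, 0.0786]
orientation: [3.142, 0.0, 1.652]
wrist_force: [-2.2, 0.4, 4.8]
grip_width: 0.0141
grasp_force: 50.0
```

{"name": "advance", "arguments": {"deltas": [0.01, -0.001, 0, 0, 0, -0.015, 0.025, -0.002, 0, 0, 0, -0.03, 0.04, -0.003, 0, 0, 0, -0.045, 0.055, -0.0045, 0, 0, 0, -0.06, 0.07, -0.006, 0, 0, 0, -0.0755, 0.085, -0.007, 0, 0, 0, -0.0755, 0.1, -0.008, 0, 0, 0, -0.0755, 0.115, -0.0095, 0, 0, 0, -0.0755, 0.13, -0.011, 0, 0, 0, -0.0755, 0.13, -0.011, 0, 0, 0, -0.0755]}}

```text
t: 16.0
ee_pos: [0.5627, -0.0219, 0.0785]
orientation: [3.141, -0.001, 1.729]
wrist_force: [-0.9, 7.0, 5.1]
grip_width: 0.014
grasp_force: 50.0
```

```bash
python3 -c "
from h import *
s=bot.sense();print(s['wrist_force'],s['torque'])"
```

```text
[-0.9164  7.0118  5.0779] [1.0827 0.0414 0.0729]
```

Run:
```python
from h import *
s=bot.sense();print(s["ee_pos"],s["orientation"],s['wrist_force'],s['torque'])
for n in("scene","side","wrist"):
  c=cam(n,n+"6.png")
  for q in "riser_edge plate_line plate_nose plate_rib".split():
    for d in bot.place_of(n,q)[:1]: print(n,q,round(d["p"],2),w(c,d["location"]),px(c,w(c,d["location"])))
c=bot.camera("wrist");im=c["pixels"];h=cv2.cvtColor(im,cv2.COLOR_RGB2HSV)
yl=((h[:,:,0]>19)&(h[:,:,0]<32)&(h[:,:,1]>200)&(h[:,:,2]>150));yl[:80]=0;yl[145:]=0;yl[:,:200]=0;yl[:,320:]=0
v,u=np.nonzero(yl);print("line",u.min(),u.max(),v.min(),v.max())
l=ray(c,u.min(),v[u<u.min()+8].mean(),.07);r=ray(c,u.max()+1,v[u>u.max()-8].mean(),.07)
print(l,r,"mid",(l+r)/2,"plate yaw",np.arctan2(r[0]-l[0],-(r[1]-l[1])))
cv2.imwrite('pics/w6.png',cv2.resize(cv2.imread('pics/wrist6.png')[0:220,130:400],None,fx=2.8,fy=2.7))
```

```text
[ 0.5627 -0.0219  0.0785] [ 3.1414 -0.0006  1.729 ] [-0.9164  7.0118  5.0779] [1.0827 0.0414 0.0729]
scene riser_edge 0.62 [0.5485 0.0761 0.0619] [297.0548 190.0739]
scene plate_line 0.69 [0.5539 0.0366 0.0584] [283.5708 192.1592]
scene plate_nose 0.7 [0.529  0.1736 0.0639] [329.6599 184.376 ]
side riser_edge 0.86 [0.546  0.0748 0.0591] [253.6304 240.3568]
side plate_line 0.69 [0.5491 0.0343 0.0644] [257.3505 228.0015]
side plate_nose 0.56 [0.5291 0.1697 0.056 ] [248.016  270.6349]
side plate_rib 0.82 [ 0.5612 -0.0259  0.1084] [259.5163 198.8304]
wrist plate_line 0.79 [0.5485 0.035  0.06  ] [251.3621 125.9823]
line 200 319 123 129
[0.5219 0.0313 0.07  ] [0.5844 0.0411 0.07  ] mid [0.5531 0.0362 0.07  ] plate yaw 1.7277631835023746
```

View pics/w6.png

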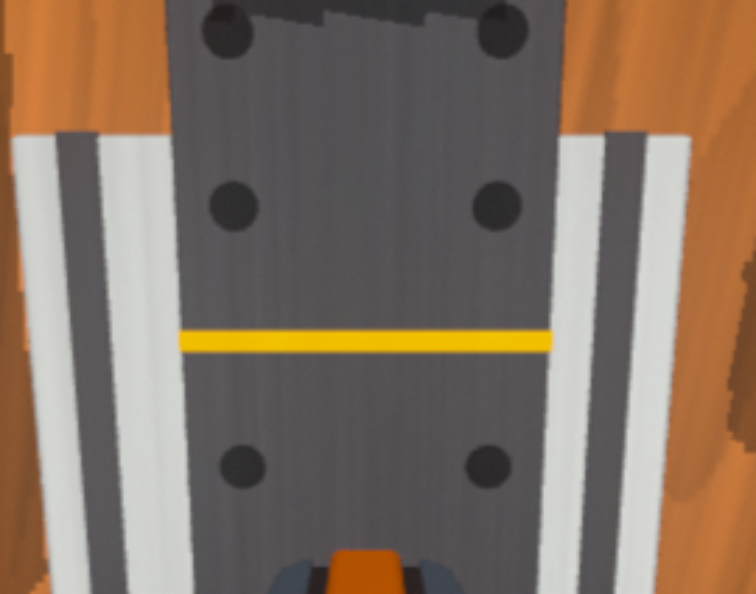

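The wrist crop shows the line (crop y≈341, image row 126.3) parallel to the riser's end edge (crop y≈135, row 50).

Run:
```python
from h import *
c=bot.camera("wrist");g=c["pixels"][:,:,2].astype(float)  # blue: wood low, alu high
d=np.array([-.1564,.9877,0])
for u in (182,335,340):
    col=g[30:70,u]; k=np.argmax(np.diff(col)); th=(col.min()+col.max())/2
    i=np.nonzero(col>th)[0][0]; r=30+i-1+(th-col[i-1])/(col[i]-col[i-1])+.5
    P=ray(c,u,r,.06);print(u,r,P,"s",P@d)
h=cv2.cvtColor(c["pixels"],cv2.COLOR_RGB2HSV)
for u in(210,250,300):
    v=np.nonzero(h[110:140,u,1]>150)[0]+110;L=ray(c,u,v.mean()+.5,.07);print(u,v.min(),v.max(),L,"s",L@d)
s=bot.sense();print(s['ee_pos'],s['ee_pos']@d+.06,s['wrist_force'],s['torque'])
```

```text
182 49.971830985915496 [0.5064 0.0682 0.06  ] s -0.01183328546685408
335 49.97826086956522 [0.5862 0.0808 0.06  ] s -0.011833577471997245
340 49.97222222222222 [0.5888 0.0813 0.06  ] s -0.011830514953372505
210 122 130 [0.5271 0.0318 0.07  ] s -0.051010112273166305
250 122 130 [0.548  0.0351 0.07  ] s -0.0510117506795908
300 122 130 [0.574  0.0392 0.07  ] s -0.05101379898042718
[ 0.5629 -0.023   0.0786] -0.05072083540115137 [-1.7274  8.4242  7.786 ] [1.1211 0.0447 0.04  ]
```

{"name": "advance", "arguments": {"deltas": [0.01, 0, 0, 0, 0, 0, 0.02, 0, 0, 0, 0, 0, 0.03, 0, 0, 0, 0, 0, 0.036, 0, 0, 0, 0, 0, 0.039, 0, 0, 0, 0, 0, 0.039, 0, 0, 0, 0, 0, 0.039, 0, 0, 0, 0, 0, 0.039, 0, 0, 0, 0, 0], "squeeze": 60}}

```text
t: 17.65
ee_pos: [0.5571, 0.0152, 0.0786]
orientation: [3.141, -0.0, 1.728]
wrist_force: [-0.4, 4.4, 6.8]
grip_width: 0.0138
grasp_force: 60.0
```

Run:
```python
from h import *
c=cam("wrist","w7.png");g=c["pixels"][:,:,2].astype(float)
d=np.array([-.1564,.9877,0])
for u in (170,180,335,340):
    col=g[80:170,u]; th=110; i=np.nonzero(col>th)[0][0]
    r=80+i+.5-(col[i]-th)/(col[i]-col[i-1]+1e-9); P=ray(c,u,r,.06);print(u,r,col.min(),col.max(),"s",P@d)
h=cv2.cvtColor(c["pixels"],cv2.COLOR_RGB2HSV)
for u in(215,250,290):
    v=np.nonzero(h[110:140,u,1]>150)[0]+110;L=ray(c,u,v.mean()+.5,.07);print(u,v.min(),v.max(),"s",L@d)
s=bot.sense();print(s['t'],s['ee_pos'],s['orientation'],s['ee_pos']@d+.06,s['wrist_force'],s['torque'])
for n in("scene","side"):
  c=cam(n,n+"7.png")
  for q in "riser_edge plate_line plate_nose stop_pin pot".split():
    for e in bot.place_of(n,q): 
      P=w(c,e["location"])
      if q[0]!='s' and q!='pot' or P[1]>.3: print(n,q,round(e["p"],2),P,P@d)
a=cv2.imread('pics/w7.png')[0:220,130:400];b=cv2.imread('pics/scene7.png')[100:260,240:440]
cv2.imwrite('pics/f7.png',np.hstack([cv2.resize(a,(400,400)),cv2.resize(b,(400,400))]))
```

```text
170 120.82653061225864 55.0 205.0 s -0.009793377372203895
180 120.82608695653639 55.0 213.0 s -0.009794329910412056
335 120.83333333334723 52.0 210.0 s -0.009816765814696832
340 120.80612244899375 50.0 189.0 s -0.009802595642642638
215 122 130 s -0.01237880080517203
250 122 130 s -0.012383072233355597
290 122 130 s -0.0123879549351035
17.7 [0.5571 0.0152 0.0785] [ 3.1411 -0.0005  1.7278] -0.012100662937532217 [0.6233 3.825  6.423 ] [ 0.4659 -0.1407  0.1435]
scene riser_edge 0.85 [0.5455 0.074  0.0599] -0.012201213682061505
scene riser_edge 0.54 [ 0.7818 -0.0277  0.0014] -0.1496474867488927
scene riser_edge 0.47 [0.7596 0.2705 0.0017] 0.14837277670382631
scene plate_line 0.92 [0.5481 0.0775 0.0579] -0.009127380533429288
scene plate_nose 0.67 [ 0.7881  0.0778 -0.0005] -0.04639452471172208
scene stop_pin 0.62 [0.4825 0.3789 0.0088] 0.2987452154885883
scene stop_pin 0.44 [0.4746 0.38   0.0008] 0.3010691114418189
scene pot 0.82 [0.4782 0.3789 0.0012] 0.29941421672064383
side riser_edge 0.91 [0.5452 0.0711 0.0583] -0.015044358284381755
side riser_edge 0.35 [0.5586 0.0139 0.1131] -0.07366587592621109
side plate_line 0.97 [0.5461 0.0712 0.0632] -0.015055558399038752
side plate_line 0.45 [0.4728 0.3758 0.1175] 0.29719075277683926
side plate_nose 0.72 [0.5267 0.205  0.0585] 0.1201179250033282
```

View pics/f7.png

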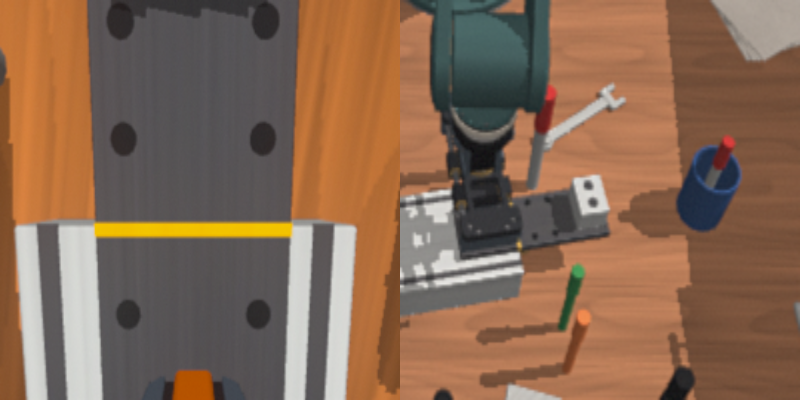

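The line (crop y≈229) lies on the riser's top edge (white rim starts at ≈226, strip above it is the end face); about 0.5 mm off, level and held, and the pin stands in the pot.

{"name": "advance", "arguments": {"deltas": [0.0005, 0, 0, 0, 0, 0, 0.0005, 0, 0, 0, 0, 0, 0.0005, 0, 0, 0, 0, 0, 0.0005, 0, 0, 0, 0, 0]}}

```text
t: 18.7
ee_pos: [0.5571, 0.0153, 0.0786]
orientation: [3.141, 0.0, 1.728]
wrist_force: [1.3, -1.6, 5.7]
grip_width: 0.0138
grasp_force: 60.0
```

```bash
python3 -c "
from rig import bot
print(bot.close_job())"
```

```text
the job is handed in; nothing more can be done
None
```

I handed the job in at about 18.7 s: the stop pin stands in the blue pot, and the gripper holds the plate level with its yellow line within about 1 mm of the riser's edge by my measurement; the judge's result was not shown.

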